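# Find the pump's hollow foot with a slotted packer and leave it packed

### The arm

A 7-joint arm with a two-finger parallel gripper is mounted at the origin on the work surface. World frame = base frame: x ahead of the robot, y to its left, z up, the work surface at z = 0. Lengths are in m, angles in rad, forces in N, time in s.
With the tool pointing down it reaches from about 0.425 to 0.875 m from the base axis. Payload 9.9 kg.
Tool frame: the origin (TCP) lies at the very end of the fingers, on their centre line; the grasp point (between the pads) lies hold_point_z behind it (hold_point_z is the distance from the TCP to the grasp point, in m); z points along the fingers, x is the direction in which the jaws open and shut, and the axes are right-handed (so a half turn about z gives the same grasp; the last joint's range is limited). The gripper opens to 85 mm and grips with 20 to 120 N. Pads are 22 mm wide; open, the fingers measure 114 mm over their backs; the gripper's body (76 mm by 85 mm) begins 54 mm behind the grasp point. The pads swing forward as they close: fully open they stand 13 mm farther back than shut.
Start: joints at [1.199, 0.576, 0.025, 1.437, -0.015, 1.129, -0.057], TCP at [0.192, -0.647, 0.199] pointing down, gripper open.
Joint ranges: [-2.76, 2.76], [-0.34, 2.15], [-1.52, 1.57], [0.19, 2.46], [-1.09, 4.23], [0.17, 1.99], [-2.82, 2.82]. Speed limits (rad/s): [2.22, 2.22, 3.01, 3.01, 3.14, 3.14, 3.14].

### API

Orientations are given as [roll, pitch, yaw] about the fixed x, y, z axes, in that order (R = Rz(yaw) Ry(pitch) Rx(roll)).
In Python, from cell import * gives the robot as it stands.
- The arm moves only by the tool apply_moves, never from a script. Its argument "moves" is a list of rows, each a list of 7 numbers: the shift along the tool's x, y, z in m, then the turn, a rotation vector about the tool's x, y, z in rad, then the opening, from 0 (shut) to 1 (fully open). In form: [[tx, ty, tz, rx, ry, rz, fingers], ...]. A call has 1 to 12 rows; each row is the pose to reach, as a shift and turn from the pose commanded when the call began, along the tool's axes at that moment; what a row does not reach only later rows make up. A row lasts 1/12 s, in which the tool goes at most 41.7 mm and 7.16 degrees, less where a joint would pass 70% of its speed; a pose out of reach is approached as far as the arm can. A call with a gripper value outside its range is refused whole. The fingers move at their own pace and stop on an object; the grip force is fixed at half the most. Time passes only in rows, so rows that repeat a pose let the fingers close. It gives the time, the measured TCP pose, the force and the opening at its end, in the units of the state.
- read_state(): the state, without advancing time (a new reading comes with each control period).
- read_camera(name): name is "scene" or "top"; returns a dict with "pixels" (400x640x3 uint8, red, green, blue), "depth" (400x640 float32, m along the optical axis (not along the pixel's ray), 0 where there is no reading), "camera_matrix" (3x3 intrinsics, pixels), "k1" (the pictures are not rectified: a ray, as slopes to the right and down, at radius r is drawn at 1 + k1 r^2 times it, then the intrinsics apply), "eye" and "rotation" of the camera in the world. Camera axes: x right, y up, looking along -z (the intrinsics and any distortion apply to the point x, -y, -z); pixel columns grow to the right and rows downward; lengths in m; the calibration is good to about 2 mm. A picture is of the moment at which its call begins.
- finish_job(): hands the job in, once; it reports no verdict.
The state is a dict: "time": time; "joints": joint angles; "joint_velocities": joint speeds; "joint_torque": joint torques, N m; "position": TCP position; "tool_rot": TCP orientation; "contact_force": force on the tool from outside, world axes, zero at the start; "wrist_torque": the same for the moment, N m; "width": opening from 0.0 (shut) to 1.0 (fully open).
Only numpy, scipy, OpenCV 4.12 (cv2) and the standard library are available. Lean on these libraries where they do the work, as an engineer would, in place of code of your own. Each camera call takes 0.05 s, during which the arm holds its last target.

### The job

The mortar has crumbled out from under one of the two pump feet that face the open slab, and from above you cannot tell which. Get the slotted steel packer out from under the washboard, try it under these feet to find the one where it slides in instead of jamming, and leave it there, let go, flat on the slab with its fork pushed fully home around the bolt. Leave the washboard and the nail brush where they are.

Things in the scene. Friction and masses are not known exactly. Their poses are not given: they have to be found in the camera images.
- packer_centre (a point): Slotted flat steel packer, loose, 0.22 kg, 8 mm thick, lying flat. Point: centre of its fork plate, 4 mm up; on the bolt's axis when the packer is home. x points to the fork tips, z up. Fork plate x -30 to +30 mm, 54 wide, sides straight to x +21, leg ends rounded; slot 18 wide, from the tips to x -5. Starts with the tab and 2 to 8 mm of the plate under the washboard's panel; draws out along +x.
- packer_tab (a point): The middle of the packer's pull tab, 65 mm behind packer_centre, half-way up (4 mm); axes as packer_centre. The tab is 24 mm wide, 8 mm thick and runs from the fork plate at packer_centre x -30 mm to its tail at x -90 mm (120 mm overall). At the start it lies hidden under the washboard.
- foot_near (a point): Of the two pump feet facing the open slab, the one nearer the robot. Point on the slab, on the axis of its anchor bolt; y points out from the pump over the open slab (the packer goes in along -y), z up. Flat lug 54 by 54 mm centred on the bolt, underside 11 mm above the slab, 8 mm thick; bolt 10 mm thick, 45 mm high, with a slack nut.
- foot_far (a point): The other such foot, 150 mm along the pump, farther from the robot. Point on the slab, on the axis of its anchor bolt; y points out from the pump over the open slab (the packer goes in along -y), z up. Flat lug 54 by 54 mm centred on the bolt, underside 11 mm above the slab, 8 mm thick; bolt 10 mm thick, 45 mm high, with a slack nut.
- pump: Electric water pump, fixed: finned motor on a grey base plate, 290 mm long (x), 234 over its feet, 170 high. Origin on the slab under its middle; the two feet's bolts at x -75 and +75, y +90 mm, motor side at y +58. Under one of these feet the 11 mm gap is empty; under the other, unseen from above, old mortar fills it from 16 mm inside the lug's outer edge: the packer jams 41 mm short of home.
- washboard: Wooden washboard lying flat, ribs up, loose, 1.1 kg, 450 mm long (x), 250 wide, 23 high; origin under its middle. Its legs (side rails 22 mm wide and high, 206 mm apart inside) end at x -225 mm; the ribbed panel between them begins at x -165 mm, underside 12 mm above the slab. The packer's fork sticks out into the bay between the legs.
- nail_brush: Nail brush with a red bow handle, 92 by 36 mm, 46 mm high, on its bristles; origin under its centre.
Mind the look-alikes: they are no part of the job. What is meant by the part that bears packer_centre is not purple or turquoise, and is the smaller of those in its own colour.

How it is judged:
By the outcome, as a careful person would: the job done as asked, in the order asked, and still so for the second after the job is handed in, with the robot touching nothing.
It also fails if it takes over 64 s, if anything falls off the work surface, if the arm or the gripper's body presses on something with over 40 N, if the wrist force passes 120 N, or if a joint passes its speed limit or range.

## Working session

There is one attempt and no reset: what is moved stays moved. The work goes in short steps, Python scripts to look and compute and a tool call to move; the robot and the scene stay as the last step left them, time stands still between calls to the robot, and variables do not carry over. Pictures are saved under pics/ and viewed, and the job is handed in when it is done.

Besides the shell and the picture viewer there is one more tool, called by a JSON object that holds its "op" and its "data". apply_moves: Moves the arm, as the interface text tells. Its arguments: {"type":"object","properties":{"moves":{"type":"array"}},"required":["moves"]}

```bash
ls; mkdir -p pics; python3 - <<'E'
from cell import *
import cv2,numpy as np
s=read_state();print({k:np.round(v,4).tolist() if not isinstance(v,(float,int)) else v for k,v in s.items()})
try: print(hold_point_z)
except Exception as e: print(e)
for n in("scene","top"):
    c=read_camera(n);cv2.imwrite(f"pics/{n}0.png",c["pixels"][:,:,::-1]);np.savez(f"{n}0.npz",**c)
    print(n,c["camera_matrix"],c["k1"],c["eye"],c["rotation"])
E
```

```text
pics
{'time': 0.0, 'joints': [1.1992, 0.5765, 0.0248, 1.4379, -0.015, 1.129, -0.0565], 'joint_velocities': [-0.0003, 0.0001, -0.0004, 0.0019, -0.0015, -0.0017, 0.0019], 'joint_torque': [-0.0003, -76.5744, 2.2506, -28.5967, 0.0154, 0.0126, 0.0], 'position': [0.1914, -0.6467, 0.1985], 'tool_rot': [3.1415, 0.0017, -1.283], 'contact_force': [0.4088, 0.0852, -0.1194], 'wrist_torque': [-0.0189, 0.0293, 0.0456], 'width': 0.9987167387794504}
0.0187
scene [[434.25561939   0.         320.44106906]
 [  0.         434.25561939 187.94968072]
 [  0.           0.           1.        ]] -0.02256230568138776 [ 1.04789785 -0.37551075  0.98288403] [0.62042017 0.00645002 0.90789116]
top [[443.05239888   0.         310.7634817 ]
 [  0.         443.05239888 200.036733  ]
 [  0.           0.           1.        ]] 0.034267366976651184 [0.45899112 0.04440751 1.1952624 ] [ 0.06965511 -0.00660148 -1.58109816]
```

View pics/scene0.png

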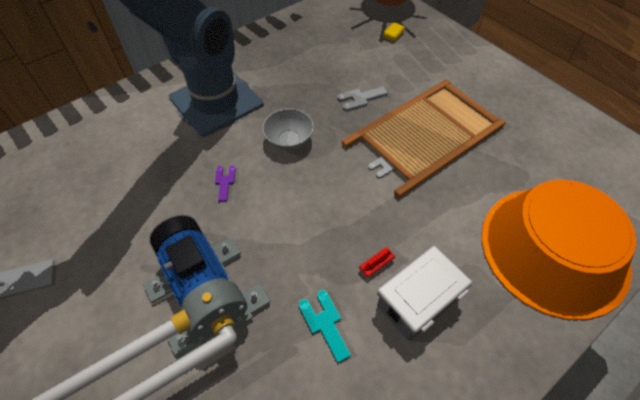

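View pics/top0.png

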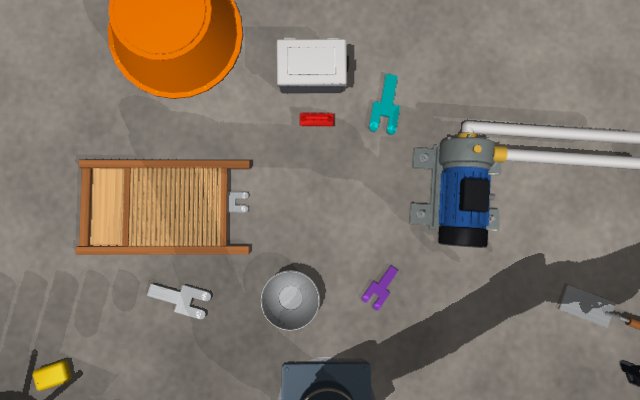

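```bash
cat > h.py <<'E'
import numpy as np,cv2
from scipy.spatial.transform import Rotation as Ro
def RR(r): return Ro.from_euler('xyz',r).as_matrix()
def ray(c,uv):
    K=np.array(c["camera_matrix"]);k=float(c["k1"]);uv=np.atleast_2d(np.array(uv,float))
    d=np.c_[(uv[:,0]-K[0,2])/K[0,0],(uv[:,1]-K[1,2])/K[1,1]]
    p=cv2.undistortPoints(uv.reshape(-1,1,2),K,np.array([k,0,0,0,0]))[:,0]
    v=np.c_[p[:,0],-p[:,1],-np.ones(len(p))]
    return v@RR(c["rotation"]).T
def plane(c,uv,z):
    v=ray(c,uv);e=np.array(c["eye"]);return e+v*((z-e[2])/v[:,2])[:,None]
def deproj(c,uv):
    uv=np.atleast_2d(uv);v=ray(c,uv);d=np.array([c["depth"][int(round(b)),int(round(a))] for a,b in uv]);return np.array(c["eye"])+v*d[:,None]
def proj(c,P):
    K=np.array(c["camera_matrix"]);q=(np.atleast_2d(P)-np.array(c["eye"]))@RR(c["rotation"]);s=np.c_[q[:,0]/-q[:,2],-q[:,1]/-q[:,2]]
    s=s*(1+float(c["k1"])*(s**2).sum(1))[:,None];return np.c_[s[:,0]*K[0,0]+K[0,2],s[:,1]*K[1,1]+K[1,2]]
def load(f): 
    z=np.load(f);return {k:z[k] for k in z.files}
E
python3 - <<'E'
from h import *
t=load('top0.npz')
for n,p in dict(packer=(238,202),far=(423,157),near=(420,214),slab=(360,130),slab2=(300,220),wb=(240,164)).items(): print(n,deproj(t,p).round(4))
c=t['pixels'][:,:,::-1]
for n,(x0,y0,w,h,k) in dict(pk=(205,150,64,110,8),pump=(395,130,80,120,7)).items():
    cv2.imwrite(f'pics/{n}.png',cv2.resize(c[y0:y0+h,x0:x0+w],None,fx=800//w if w*1<h*8 and 0 else 5,fy=5,interpolation=cv2.INTER_NEAREST))
s=load('scene0.npz')['pixels'][:,:,::-1]
cv2.imwrite('pics/spump.png',cv2.resize(s[230:350,130:280],None,fx=5,fy=5,interpolation=cv2.INTER_CUBIC))
print(proj(t,[0.19,-.647,.2]))
E
```

```text
packer [[ 0.5392  0.2326 -0.0038]]
far [[ 0.6506 -0.2612  0.0367]]
near [[ 0.5001 -0.2473  0.0447]]
slab [[ 7.329e-01 -1.009e-01 -3.000e-04]]
slab2 [[0.4886 0.0652 0.    ]]
wb [[0.6391 0.2235 0.0206]]
[[628.33926279 352.83271062]]
```

```bash
python3 - <<'E'
import cv2,numpy as np
a=cv2.imread('pics/pk.png');b=cv2.imread('pics/pump.png')
print(a.shape,b.shape)
h=600;z=np.zeros((600,a.shape[1]+b.shape[1],3),np.uint8);z[:a.shape[0],:a.shape[1]]=a;z[:b.shape[0],a.shape[1]:]=b;cv2.imwrite('pics/both.png',z)
E
```

```text
(550, 320, 3) (600, 400, 3)
```

View pics/both.png

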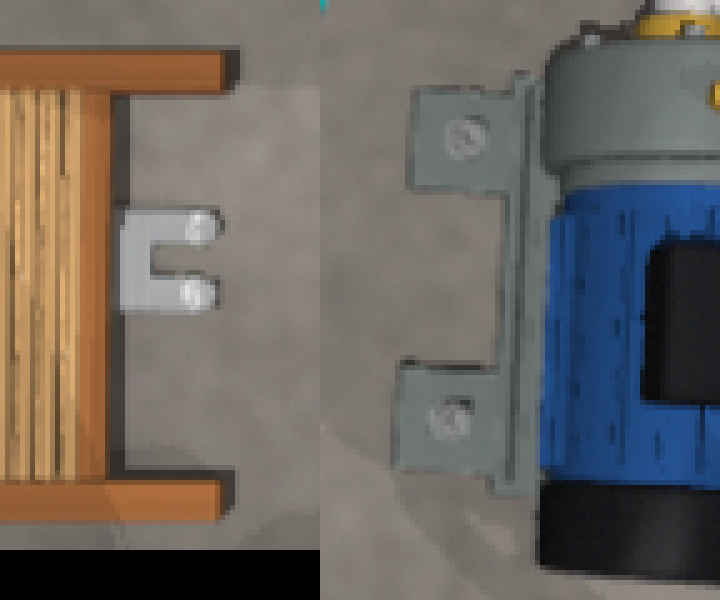

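View pics/spump.png

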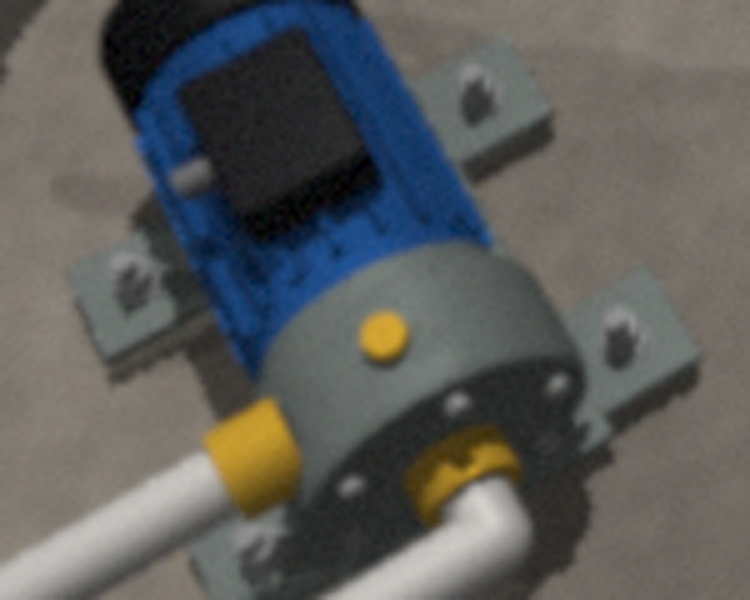

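```bash
python3 - <<'E'
from h import *
t=load('top0.npz');p=t['pixels'].astype(int)
for q in [(237,195),(236,210),(246,195),(240,202),(260,200),(228,200),(408,210),(413,215),(418,225),(425,190),(232,202)]: print(q,p[q[1],q[0]])
# masks
d=p[...,0]-p[...,2]
up=cv2.resize(t['pixels'],None,fx=4,fy=4,interpolation=cv2.INTER_CUBIC).astype(int)
def m2(box,thr,minv):
    x0,y0,x1,y1=box;u=up[y0*4:y1*4,x0*4:x1*4];return (((u[...,0]-u[...,2])<thr)&(u.max(2)>minv)).astype(np.uint8)
for n,box,thr,mv,z in [('pk',(228,185,256,220),6,140,.008),('far',(408,140,432,175),4,75,.019),('near',(404,195,429,232),4,75,.019)]:
    m=m2(box,thr,mv);m=cv2.morphologyEx(m,cv2.MORPH_OPEN,np.ones((3,3)))
    cs,_=cv2.findContours(m,cv2.RETR_EXTERNAL,cv2.CHAIN_APPROX_NONE);c=max(cs,key=cv2.contourArea)
    uv=(c[:,0]+.5)/4-.5+np.array(box[:2])
    P=plane(t,uv,z)[:,:2]
    print(n,'n',len(c),P.min(0).round(4),P.max(0).round(4))
    r=cv2.minAreaRect((P*1000).astype(np.float32));print(r,(np.array(cv2.boxPoints(r))).round(1).tolist())
    cv2.imwrite(f'pics/m_{n}.png',cv2.resize(m*255,None,fx=3,fy=3))
E
```

```text
(237, 195) [166 167 168]
(236, 210) [166 167 169]
(246, 195) [165 167 167]
(240, 202) [134 128 121]
(260, 200) [139 131 123]
(228, 200) [84 84 84]
(408, 210) [120 114 107]
(413, 215) [109 116 115]
(418, 225) [120 113 107]
(425, 190) [126 120 113]
(232, 202) [164 165 167]
pk n 372 [0.5117 0.205 ] [0.5662 0.2552]
((539.1021118164062, 230.2914581298828), (50.143310546875, 54.40365219116211), 89.4105453491211) [[511.6000061035156, 205.5], [566.0, 204.89999389648438], [566.5999755859375, 255.10000610351562], [512.2000122070312, 255.60000610351562]]
far n 304 [ 0.6213 -0.2889] [ 0.6798 -0.2369]
((651.1199951171875, -263.563232421875), (51.00175094604492, 56.85813903808594), 86.61958312988281) [[621.2000122070312, -287.29998779296875], [678.0, -290.70001220703125], [681.0, -239.8000030517578], [624.2000122070312, -236.39999389648438]]
near n 309 [ 0.4733 -0.2767] [ 0.5314 -0.225 ]
((502.66595458984375, -251.7047576904297), (50.905311584472656, 55.85245132446289), 85.89672088623047) [[473.0, -275.1000061035156], [528.7000122070312, -279.1000061035156], [532.2999877929688, -228.3000030517578], [476.6000061035156, -224.3000030517578]]
```

```bash
cat >> h.py <<'E'
def rel(p,yaw,s=None):
    from cell import read_state
    s=s or read_state();R=RR(s['tool_rot']);T=RR([np.pi,0,yaw])
    print('cur',np.round(s['position'],4),np.round(s['tool_rot'],4),'F',np.round(s['contact_force'],1),'w',round(s['width'],3),'t',s['time'])
    print('shift',np.round(R.T@(np.array(p)-s['position']),4),'turn',np.round(Ro.from_matrix(R.T@T).as_rotvec(),4))
E
python3 - <<'E'
from h import *
t=load('top0.npz');s=load('scene0.npz')
def tri(a,b):
    va,vb=ray(t,a)[0],ray(s,b)[0];A=np.c_[va,-vb];x=np.linalg.lstsq(A,s['eye']-t['eye'],rcond=None)[0]
    p,q=t['eye']+va*x[0],s['eye']+vb*x[1];return ((p+q)/2).round(4),np.linalg.norm(p-q).round(4)
# scene: lugs corners vs prediction
ax=np.array([np.cos(-.079),np.sin(-.079)]);ay=np.array([.079,.997])
for n,b in (('far',[.6505,-.266]),('near',[.502,-.2542])):
    b=np.array(b)
    P=[np.r_[b+27*sx*1e-3*ax+27e-3*sy*ay,.019] for sx,sy in((1,1),(-1,1),(1,-1),(-1,-1))]+[np.r_[b,.045]]
    print(n,'scene',proj(s,P).round(1).tolist(),'top',proj(t,P).round(1).tolist())
P=[[x,y,.008] for x,y in((.512,.205),(.566,.205),(.566,.255),(.512,.255))];print('pk scene',proj(s,P).round(1).tolist())
i=s['pixels'][:,:,::-1];cv2.imwrite('pics/spk.png',cv2.resize(i[140:200,340:420],None,fx=9,fy=9,interpolation=cv2.INTER_CUBIC))
rel([.45,0,.3],0)
E
```

```text
far scene [[270.8, 299.3], [259.5, 281.1], [250.2, 311.9], [239.2, 293.0], [253.5, 291.9]] top [[413.5, 147.5], [412.4, 167.4], [433.7, 148.8], [432.7, 168.8], [425.7, 156.5]]
near scene [[241.0, 251.1], [231.2, 235.2], [221.3, 262.1], [211.8, 245.7], [224.4, 243.4]] top [[410.5, 202.8], [409.4, 223.1], [430.9, 204.2], [429.8, 224.5], [422.7, 213.2]]
pk scene [[367.2, 164.2], [379.9, 176.0], [392.9, 167.4], [380.0, 155.9]]
cur [ 0.1914 -0.6468  0.1986] [ 3.1415e+00  1.5000e-03 -1.2830e+00] F [ 0.8 -0.3 -0.2] w 1.0 t 0.1
shift [-0.547  -0.4315 -0.1006] turn [-9.000e-04  1.300e-03 -1.283e+00]
```

View pics/spk.png

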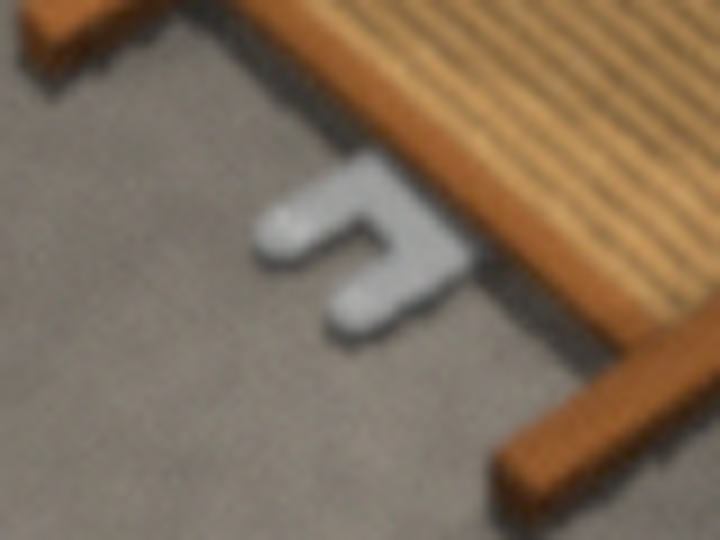

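{"op": "apply_moves", "data": {"moves": [[0,0,-0.1,0,0,-0.1,0.8],[0,0,-0.1,0,0,-0.2,0.8],[-0.547,-0.431,-0.1,0,0,-1.283,0.8],[-0.547,-0.431,-0.1,0,0,-1.283,0.8],[-0.547,-0.431,-0.1,0,0,-1.283,0.8],[-0.547,-0.431,-0.1,0,0,-1.283,0.8],[-0.547,-0.431,-0.1,0,0,-1.283,0.8],[-0.547,-0.431,-0.1,0,0,-1.283,0.8],[-0.547,-0.431,-0.1,0,0,-1.283,0.8],[-0.547,-0.431,-0.1,0,0,-1.283,0.8],[-0.547,-0.431,-0.1,0,0,-1.283,0.8],[-0.547,-0.431,-0.1,0,0,-1.283,0.8]]}}

```text
time: 1.1
position: [0.3459, -0.2583, 0.2927]
tool_rot: [3.141, 0.0, 0.005]
contact_force: [1.2, -0.8, -0.2]
width: 0.796
```

```bash
python3 -c "
from h import *
rel([.539,.228,.10],0)"
```

```text
cur [ 0.3459 -0.2583  0.2927] [3.1414e+00 3.0000e-04 5.4000e-03] F [ 1.2 -0.8 -0.2] w 0.796 t 1.1
shift [ 0.1958 -0.4853  0.1925] turn [0.0002 0.0003 0.0054]
```

{"op": "apply_moves", "data": {"moves": [[0.1,-0.25,0,0,0,0.005,0.8],[0.196,-0.485,0.1,0,0,0.005,0.8],[0.196,-0.485,0.1,0,0,0.005,0.8],[0.196,-0.485,0.1,0,0,0.005,0.8],[0.196,-0.485,0.1,0,0,0.005,0.8],[0.196,-0.485,0.1,0,0,0.005,0.8],[0.196,-0.485,0.1,0,0,0.005,0.8],[0.196,-0.485,0.1,0,0,0.005,0.8],[0.196,-0.485,0.1,0,0,0.005,0.8],[0.196,-0.485,0.1,0,0,0.005,0.8],[0.196,-0.485,0.1,0,0,0.005,0.8],[0.196,-0.485,0.1,0,0,0.005,0.8]]}}

```text
time: 2.1
position: [0.53, 0.1961, 0.1986]
tool_rot: [3.141, 0.001, -0.005]
contact_force: [1.2, -2.3, 0.7]
width: 0.797
```

{"op": "apply_moves", "data": {"moves": [[0,0,0,0,0,0,0.8],[0,0,0,0,0,0,0.8],[0,0,0,0,0,0,0.8]]}}

```text
time: 2.35
position: [0.5293, 0.194, 0.1989]
tool_rot: [3.141, 0.001, -0.005]
contact_force: [-0.0, 0.4, -0.0]
width: 0.799
```

```bash
python3 -c "
from h import *
rel([.539,.228,.10],0)"
```

```text
cur [0.5293 0.194  0.1989] [ 3.1407e+00  1.3000e-03 -4.6000e-03] F [-0.   0.4 -0. ] w 0.799 t 2.35
shift [ 0.0097 -0.0342  0.0989] turn [ 0.0009  0.0013 -0.0046]
```

{"op": "apply_moves", "data": {"moves": [[0.01,-0.034,0.02,0.001,0.001,-0.005,0.8],[0.01,-0.034,0.06,0.001,0.001,-0.005,0.8],[0.01,-0.034,0.1,0.001,0.001,-0.005,0.8],[0.01,-0.034,0.14,0.001,0.001,-0.005,0.8],[0.01,-0.034,0.17,0.001,0.001,-0.005,0.8],[0.01,-0.034,0.17,0.001,0.001,-0.005,0.8],[0.01,-0.034,0.17,0.001,0.001,-0.005,0.8],[0.01,-0.034,0.17,0.001,0.001,-0.005,0.8]]}}

```text
time: 3.02
position: [0.5411, 0.228, 0.0316]
tool_rot: [-3.14, -0.003, -0.001]
contact_force: [-0.6, 0.2, 0.3]
width: 0.797
```

```bash
python3 -c "
from h import *
from cell import *
rel([.539,.228,.01],0)
for n,b in(('scene',(100,240,300,480)),('top',(120,280,180,320))):
    c=read_camera(n);i=c['pixels'][:,:,::-1];cv2.imwrite(f'pics/a_{n}.png',cv2.resize(i[b[0]:b[1],b[2]:b[3]],None,fx=4,fy=4,interpolation=cv2.INTER_CUBIC)[:600,:800])
"
```

```text
cur [0.5411 0.228  0.0316] [-3.1398e+00 -3.2000e-03 -1.3000e-03] F [-0.6  0.2  0.3] w 0.797 t 3.0167
shift [-0.0021  0.0001  0.0216] turn [-0.0018 -0.0032 -0.0013]
```

View pics/a_scene.png

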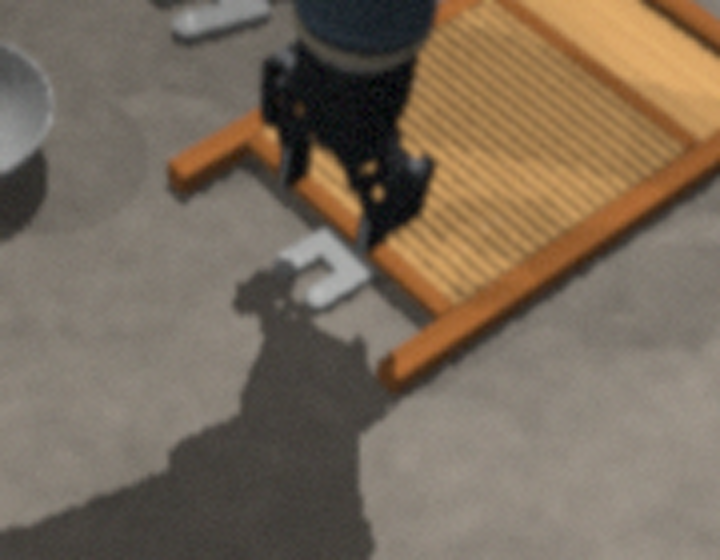

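View pics/a_top.png

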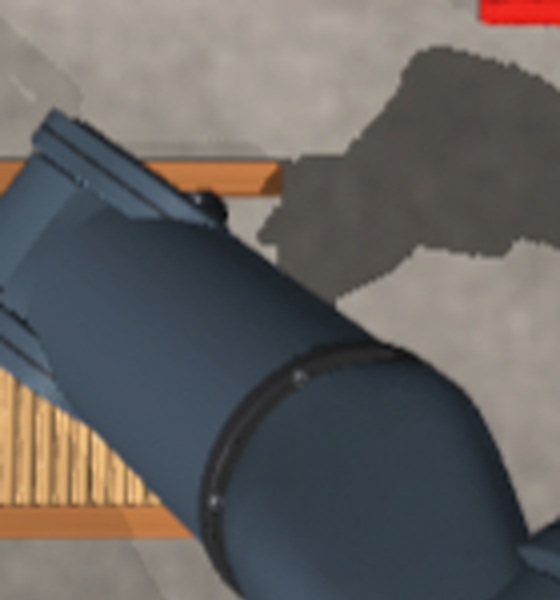

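```bash
python3 -c "
from h import *
s=load('scene0.npz')
for z in (.03,.036,.042,.05): print(z,((proj(s,[[.541-.034,.228,z],[.541+.034,.228,z]])-[300,100])*4).round(0).tolist())
"
```

```text
0.03 [[291.0, 218.0], [356.0, 277.0]]
0.036 [[291.0, 212.0], [357.0, 271.0]]
0.042 [[292.0, 207.0], [358.0, 266.0]]
0.05 [[293.0, 199.0], [360.0, 259.0]]
```

{"op": "apply_moves", "data": {"moves": [[-0.002,0,0.01,-0.002,-0.003,-0.001,0.8],[-0.002,0,0.02,-0.002,-0.003,-0.001,0.8],[-0.002,0,0.02,-0.002,-0.003,-0.001,0.8],[-0.002,0,0.02,-0.002,-0.003,-0.001,0.8]]}}

```text
time: 3.45
position: [0.5374, 0.228, 0.0089]
tool_rot: [3.14, 0.003, 0.001]
contact_force: [-0.5, 0.0, 0.9]
width: 0.802
```

```bash
python3 -c "
from h import *
from cell import *
rel([.539,.228,.004],0)
for n,b in(('scene',(125,205,340,440)),):
    c=read_camera(n);i=c['pixels'][:,:,::-1];cv2.imwrite(f'pics/b_{n}.png',cv2.resize(i[b[0]:b[1],b[2]:b[3]],None,fx=7,fy=7,interpolation=cv2.INTER_CUBIC)[:600,:800])
"
```

```text
cur [0.5374 0.228  0.0089] [3.1399e+00 3.1000e-03 1.2000e-03] F [-0.5  0.   0.9] w 0.802 t 3.45
shift [0.0017 0.     0.0049] turn [0.0017 0.0031 0.0012]
```

View pics/b_scene.png

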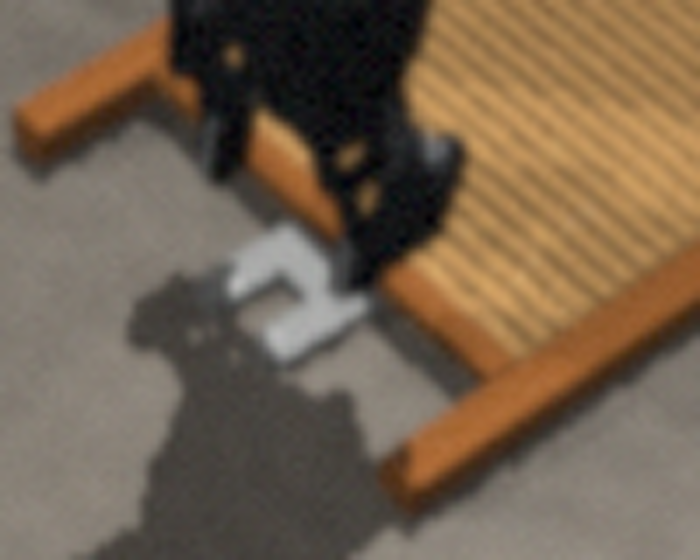

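```bash
python3 -c "
from h import *
s=load('scene0.npz')
for z in (.009,.02,.03): 
  for y in (.217,.228,.239): print(z,y,((proj(s,[[.537-.034,y,z],[.537-.045,y,z],[.537+.034,y,z],[.537+.045,y,z]])-[340,125])*7).round(0).tolist())
"
```

```text
0.009 0.217 [[198.0, 246.0], [180.0, 229.0], [310.0, 349.0], [329.0, 366.0]]
0.009 0.228 [[217.0, 233.0], [200.0, 217.0], [330.0, 335.0], [349.0, 352.0]]
0.009 0.239 [[237.0, 220.0], [220.0, 204.0], [350.0, 322.0], [369.0, 339.0]]
0.02 0.217 [[200.0, 229.0], [182.0, 212.0], [313.0, 332.0], [332.0, 349.0]]
0.02 0.228 [[220.0, 216.0], [202.0, 200.0], [333.0, 319.0], [352.0, 336.0]]
0.02 0.239 [[240.0, 203.0], [222.0, 187.0], [354.0, 305.0], [372.0, 322.0]]
0.03 0.217 [[202.0, 213.0], [184.0, 197.0], [316.0, 317.0], [335.0, 334.0]]
0.03 0.228 [[222.0, 200.0], [204.0, 184.0], [336.0, 303.0], [356.0, 320.0]]
0.03 0.239 [[242.0, 187.0], [224.0, 171.0], [357.0, 290.0], [376.0, 307.0]]
```

```bash
python3 -c "
from h import *
from cell import *
c=read_camera('scene')
for q in [(345,255),(350,275),(360,280),(345,275),(215,165),(225,150),(220,172),(370,260),(300,270),(290,330)]:
    uv=(q[0]/7+340-.4,q[1]/7+125-.4); print(q,deproj(c,uv).round(4))
uv=np.array([(u,v) for u in range(340,410) for v in range(125,190)]);P=deproj(c,uv)
k=c['pixels'][uv[:,1],uv[:,0]].max(1)<70
k&=(P[:,2]<.06)&(P[:,2]>.012)
P=P[k];i=P[:,2].argsort()[:25];print(P[i].round(3))
"
```

```text
(345, 255) [[0.5783 0.2163 0.0781]]
(350, 275) [[0.5791 0.2207 0.0632]]
(360, 280) [[0.5824 0.2231 0.0615]]
(345, 275) [[0.5784 0.2185 0.0642]]
(215, 165) [[0.5044 0.2176 0.0624]]
(225, 150) [[0.503  0.2239 0.0656]]
(220, 172) [[0.5047 0.2208 0.056 ]]
(370, 260) [[0.5858 0.2224 0.0775]]
(300, 270) [[0.5363 0.2421 0.008 ]]
(290, 330) [[0.5563 0.2183 0.0071]]
[[0.425 0.238 0.013]
 [0.454 0.259 0.014]
 [0.458 0.287 0.017]
 [0.436 0.295 0.023]
 [0.512 0.301 0.023]
 [0.457 0.256 0.024]
 [0.454 0.258 0.024]
 [0.502 0.231 0.047]
 [0.502 0.224 0.048]
 [0.501 0.228 0.048]
 [0.503 0.234 0.05 ]
 [0.503 0.23  0.053]
 [0.58  0.223 0.054]
 [0.503 0.234 0.054]
 [0.504 0.218 0.054]
 [0.49  0.222 0.056]
 [0.584 0.23  0.056]
 [0.503 0.226 0.056]
 [0.504 0.221 0.056]
 [0.579 0.223 0.057]
 [0.504 0.218 0.058]
 [0.584 0.222 0.058]
 [0.583 0.231 0.058]
 [0.503 0.229 0.058]
 [0.504 0.236 0.058]]
```

```bash
python3 -c "
from h import *
from cell import *
s=read_state();print(s['position'],s['joints'],s['time'])
for n in('scene','top'):
  c=read_camera(n)
  h,w=c['depth'].shape
  uv=np.array([(u,v) for u in range(w) for v in range(h)]);P=deproj(c,uv)
  k=(P[:,0]>.46)&(P[:,0]<.62)&(P[:,1]>.19)&(P[:,1]<.256)&(P[:,2]>.012)&(c['depth'][uv[:,1],uv[:,0]]>0)
  Q=P[k];U=uv[k];i=Q[:,2].argsort()[:30];print(n,len(Q));print(np.c_[Q[i].round(3),U[i]])
"
```

```text
[0.53778534 0.22845746 0.0094468 ] [-0.16320401  0.70943283 -0.50504311  1.86637924  0.51084409  0.69971894
 -0.96506462] 3.55
scene 3721
[[5.81e-01 2.55e-01 1.50e-02 3.97e+02 1.69e+02]
 [5.18e-01 2.56e-01 1.70e-02 3.82e+02 1.55e+02]
 [5.92e-01 2.56e-01 2.10e-02 4.00e+02 1.70e+02]
 [5.78e-01 2.22e-01 4.70e-02 3.89e+02 1.67e+02]
 [5.04e-01 2.30e-01 4.90e-02 3.73e+02 1.49e+02]
 [5.03e-01 2.34e-01 5.00e-02 3.74e+02 1.48e+02]
 [5.04e-01 2.22e-01 5.10e-02 3.71e+02 1.50e+02]
 [5.03e-01 2.19e-01 5.20e-02 3.70e+02 1.50e+02]
 [5.80e-01 2.23e-01 5.40e-02 3.90e+02 1.66e+02]
 [5.77e-01 2.18e-01 5.40e-02 3.88e+02 1.66e+02]
 [5.04e-01 2.36e-01 5.40e-02 3.75e+02 1.47e+02]
 [5.05e-01 2.24e-01 5.40e-02 3.72e+02 1.49e+02]
 [5.04e-01 2.29e-01 5.40e-02 3.73e+02 1.48e+02]
 [5.03e-01 2.22e-01 5.40e-02 3.71e+02 1.49e+02]
 [5.79e-01 2.20e-01 5.50e-02 3.89e+02 1.66e+02]
 [5.04e-01 2.33e-01 5.60e-02 3.74e+02 1.47e+02]
 [5.01e-01 2.17e-01 5.60e-02 3.69e+02 1.49e+02]
 [5.03e-01 2.37e-01 5.60e-02 3.75e+02 1.46e+02]
 [5.03e-01 2.30e-01 5.70e-02 3.73e+02 1.47e+02]
 [5.84e-01 2.22e-01 5.80e-02 3.91e+02 1.66e+02]
 [
[... 1228 characters left out ...]
1.48e-01 2.34e+02 1.72e+02]
 [6.05e-01 2.18e-01 1.49e-01 2.34e+02 1.70e+02]
 [6.08e-01 2.18e-01 1.49e-01 2.34e+02 1.69e+02]
 [6.00e-01 2.23e-01 1.50e-01 2.32e+02 1.72e+02]
 [6.03e-01 2.27e-01 1.50e-01 2.30e+02 1.71e+02]
 [6.07e-01 2.23e-01 1.51e-01 2.32e+02 1.69e+02]
 [5.98e-01 2.22e-01 1.52e-01 2.32e+02 1.73e+02]
 [6.05e-01 2.20e-01 1.52e-01 2.33e+02 1.70e+02]
 [6.02e-01 2.20e-01 1.52e-01 2.33e+02 1.71e+02]
 [6.07e-01 2.20e-01 1.52e-01 2.33e+02 1.69e+02]
 [6.07e-01 2.27e-01 1.52e-01 2.30e+02 1.69e+02]
 [5.98e-01 2.18e-01 1.53e-01 2.34e+02 1.73e+02]
 [5.95e-01 2.20e-01 1.53e-01 2.33e+02 1.74e+02]
 [6.07e-01 2.24e-01 1.54e-01 2.31e+02 1.69e+02]
 [6.05e-01 2.24e-01 1.54e-01 2.31e+02 1.70e+02]]
```

{"op": "apply_moves", "data": {"moves": [[0.001,0,0.003,0.001,0.002,0.001,0.8],[0.001,0,0.005,0.001,0.002,0.001,0.8],[0.001,0,0.007,0.001,0.002,0.001,0.8],[0.001,0,0.008,0.001,0.002,0.001,0.8]]}}

```text
time: 3.98
position: [0.5387, 0.2282, 0.0011]
tool_rot: [3.141, 0.0, 0.0]
contact_force: [-0.2, 0.7, -0.1]
width: 0.8
```

```bash
cat >> h.py <<'E'
def tips(c,box=(.46,.62,.19,.256),zlo=.012):
  h,w=c['depth'].shape
  U=np.stack(np.meshgrid(np.arange(w),np.arange(h)),-1).reshape(-1,2);v=ray(c,U)
  P=c['eye']+v*c['depth'].reshape(-1,1)
  k=(P[:,0]>box[0])&(P[:,0]<box[1])&(P[:,1]>box[2])&(P[:,1]<box[3])&(P[:,2]>zlo)&(c['depth'].ravel()>0)
  Q=P[k];i=Q[:,2].argsort()[:12];print(np.c_[Q[i].round(3),U[k][i]])
def shot(n,b,f,name):
  from cell import read_camera
  c=read_camera(n);i=c['pixels'][:,:,::-1];cv2.imwrite(f'pics/{name}.png',cv2.resize(i[b[1]:b[3],b[0]:b[2]],None,fx=f,fy=f,interpolation=cv2.INTER_CUBIC)[:600,:800]);return c
E
python3 -c "
from h import *
rel([.539,.228,0],0)
c=shot('scene',(340,125,440,205),7,'c1');tips(c)
"
```

```text
cur [0.5387 0.2282 0.0011] [3.1414e+00 3.0000e-04 0.0000e+00] F [-0.2  0.7 -0.1] w 0.8 t 3.9833
shift [0.0003 0.0002 0.0011] turn [0.0002 0.0003 0.    ]
[[6.17e-01 2.56e-01 1.50e-02 4.06e+02 1.77e+02]
 [5.00e-01 2.56e-01 2.30e-02 3.78e+02 1.50e+02]
 [6.03e-01 2.56e-01 2.30e-02 4.03e+02 1.72e+02]
 [5.79e-01 2.22e-01 4.00e-02 3.89e+02 1.69e+02]
 [5.03e-01 2.24e-01 4.00e-02 3.71e+02 1.52e+02]
 [5.04e-01 2.31e-01 4.00e-02 3.73e+02 1.51e+02]
 [5.03e-01 2.28e-01 4.10e-02 3.72e+02 1.51e+02]
 [5.01e-01 2.37e-01 4.20e-02 3.74e+02 1.49e+02]
 [5.03e-01 2.39e-01 4.30e-02 3.75e+02 1.49e+02]
 [4.99e-01 2.19e-01 4.40e-02 3.69e+02 1.51e+02]
 [5.05e-01 2.33e-01 4.40e-02 3.74e+02 1.50e+02]
 [5.76e-01 2.17e-01 4.50e-02 3.87e+02 1.68e+02]]
```

View pics/c1.png

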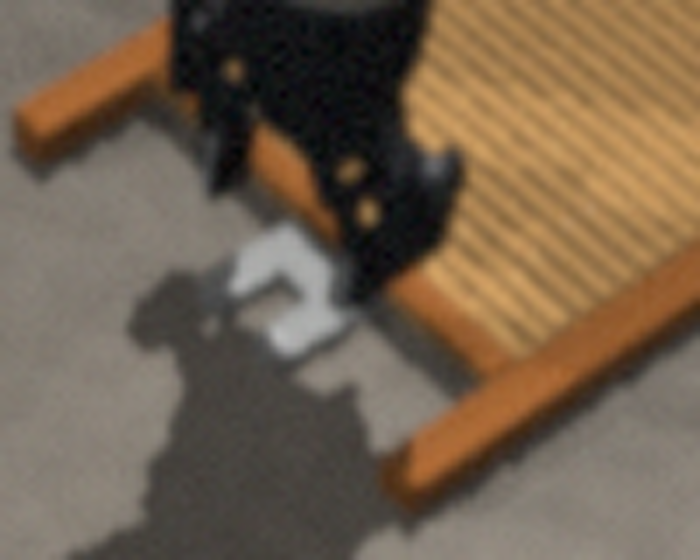

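{"op": "apply_moves", "data": {"moves": [[0,0,0.006,0,0,0,0.8],[0,0,0.012,0,0,0,0.8],[0,0,0.018,0,0,0,0.8],[0,0,0.022,0,0,0,0.8],[0,0,0.024,0,0,0,0.8],[0,0,0.024,0,0,0,0.8]]}}

```text
time: 4.53
position: [0.5385, 0.2282, -0.0232]
tool_rot: [3.141, 0.001, 0.0]
contact_force: [-0.4, 0.1, 0.3]
width: 0.804
```

```bash
python3 -c "
from h import *
rel([.539,.228,0],0)
c=shot('scene',(340,125,440,205),7,'c2');tips(c)
"
```

```text
cur [ 0.5385  0.2282 -0.0232] [3.1412e+00 9.0000e-04 1.0000e-04] F [-0.4  0.1  0.3] w 0.804 t 4.5333
shift [ 0.0005  0.0002 -0.0232] turn [0.0004 0.0009 0.0001]
[[5.24e-01 2.05e-01 1.20e-02 3.70e+02 1.66e+02]
 [5.04e-01 2.34e-01 1.60e-02 3.73e+02 1.56e+02]
 [6.05e-01 2.56e-01 1.60e-02 4.03e+02 1.74e+02]
 [5.03e-01 2.27e-01 1.60e-02 3.71e+02 1.57e+02]
 [5.04e-01 2.22e-01 1.60e-02 3.70e+02 1.58e+02]
 [5.02e-01 2.24e-01 1.70e-02 3.70e+02 1.57e+02]
 [5.03e-01 2.31e-01 1.70e-02 3.72e+02 1.56e+02]
 [5.01e-01 2.40e-01 1.70e-02 3.74e+02 1.54e+02]
 [5.04e-01 2.38e-01 1.70e-02 3.74e+02 1.55e+02]
 [4.99e-01 2.18e-01 1.90e-02 3.68e+02 1.57e+02]
 [5.03e-01 2.34e-01 1.90e-02 3.73e+02 1.55e+02]
 [5.02e-01 2.20e-01 1.90e-02 3.69e+02 1.57e+02]]
```

View pics/c2.png

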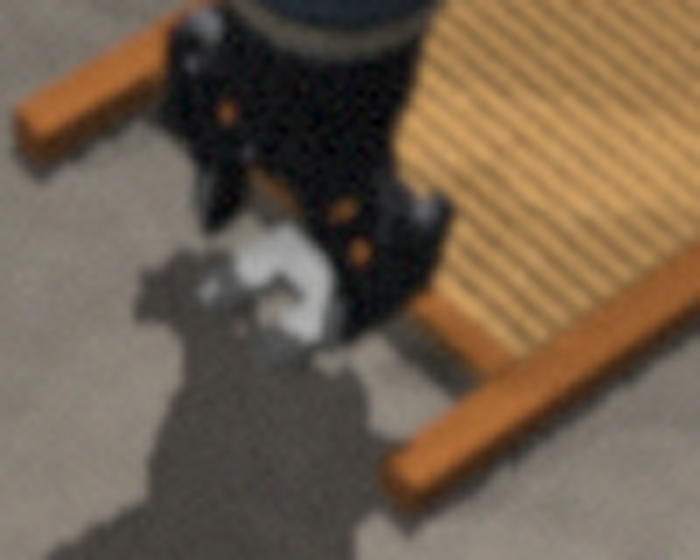

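{"op": "apply_moves", "data": {"moves": [[0,0,0.004,0,0,0,0.8],[0,0,0.007,0,0,0,0.8],[0,0,0.01,0,0,0,0.8],[0,0,0.01,0,0,0,0.8]]}}

```text
time: 4.92
position: [0.5386, 0.2281, -0.0331]
tool_rot: [3.141, 0.001, -0.0]
contact_force: [0.6, -0.2, -0.4]
width: 0.799
```

```bash
python3 -c "
from h import *
rel([.539,.228,0],0)
c=shot('scene',(340,125,440,205),7,'c3');tips(c,(.49,.6,.21,.24),.0085)
"
```

```text
cur [ 0.5386  0.2281 -0.0331] [ 3.1413e+00  6.0000e-04 -0.0000e+00] F [ 0.6 -0.2 -0.4] w 0.799 t 4.9167
shift [ 0.0004  0.0002 -0.0331] turn [ 0.0003  0.0006 -0.    ]
[[5.22e-01 2.18e-01 9.00e-03 3.73e+02 1.64e+02]
 [5.59e-01 2.31e-01 9.00e-03 3.85e+02 1.70e+02]
 [5.34e-01 2.39e-01 9.00e-03 3.81e+02 1.63e+02]
 [5.23e-01 2.14e-01 9.00e-03 3.72e+02 1.65e+02]
 [5.13e-01 2.30e-01 9.00e-03 3.74e+02 1.60e+02]
 [5.21e-01 2.35e-01 9.00e-03 3.77e+02 1.61e+02]
 [5.77e-01 2.18e-01 9.00e-03 3.86e+02 1.76e+02]
 [5.20e-01 2.28e-01 9.00e-03 3.75e+02 1.62e+02]
 [5.15e-01 2.33e-01 9.00e-03 3.75e+02 1.60e+02]
 [5.51e-01 2.19e-01 9.00e-03 3.80e+02 1.70e+02]
 [5.21e-01 2.11e-01 9.00e-03 3.71e+02 1.65e+02]
 [5.23e-01 2.37e-01 9.00e-03 3.78e+02 1.61e+02]]
```

View pics/c3.png

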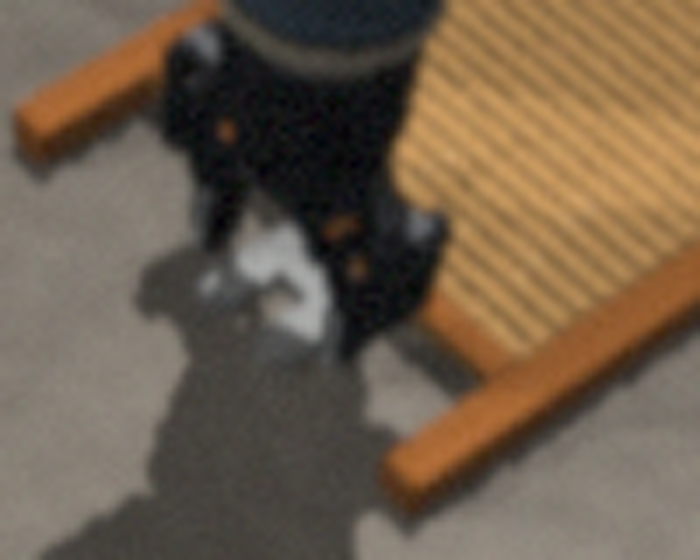

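{"op": "apply_moves", "data": {"moves": [[0,0,0.001,0,0,0,0.66],[0,0,0.001,0,0,0,0.6],[0,0,0.001,0,0,0,0.5],[0,0,0.001,0,0,0,0.4],[0,0,0.001,0,0,0,0.4],[0,0,0.001,0,0,0,0.4]]}}

```text
time: 5.47
position: [0.5391, 0.2285, -0.033]
tool_rot: [-3.141, -0.001, -0.0]
contact_force: [-0.7, -0.5, 5.2]
width: 0.601
```

```bash
python3 -c "
from h import *
rel([.539,.228,0],0)
c=shot('scene',(340,125,440,205),7,'c4')
"
```

```text
cur [ 0.5391  0.2285 -0.033 ] [-3.1414e+00 -7.0000e-04 -2.0000e-04] F [-0.7 -0.5  5.2] w 0.601 t 5.4667
shift [-0.0001  0.0004 -0.033 ] turn [-0.0002 -0.0007 -0.0002]
```

View pics/c4.png

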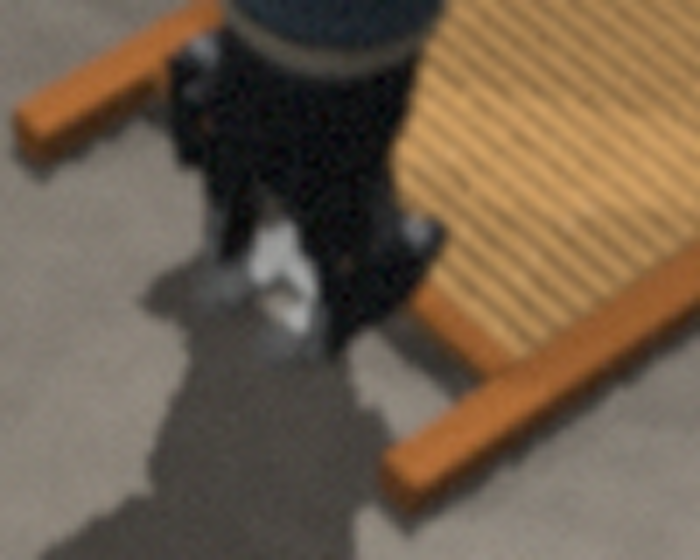

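{"op": "apply_moves", "data": {"moves": [[0,0.005,-0.001,0,0,0,0.4],[0,0.015,-0.0015,0,0,0,0.4],[0,0.03,-0.002,0,0,0,0.4],[0,0.045,-0.002,0,0,0,0.4],[0,0.06,-0.002,0,0,0,0.4],[0,0.075,-0.002,0,0,0,0.4],[0,0.09,-0.002,0,0,0,0.4],[0,0.11,-0.002,0,0,0,0.4],[0,0.13,-0.004,0,0,0,0.4],[0,0.15,-0.01,0,0,0,0.4],[0,0.16,-0.02,0,0,0,0.4],[0,0.16,-0.02,0,0,0,0.4]]}}

```text
time: 6.52
position: [0.5389, 0.0636, -0.0128]
tool_rot: [3.139, 0.0, -0.005]
contact_force: [0.4, -0.4, -2.8]
width: 0.606
```

```bash
python3 -c "
from h import *
b=np.array([.502,-.2542]);o=np.array([.079,.997])
rel([*(b+o*.087),-.0],-.079)
c=shot('scene',(240,100,440,240),4,'d1');
c=shot('top',(200,120,360,270),4,'d1t');
"
```

```text
cur [ 0.5389  0.0636 -0.0128] [ 3.1389  0.     -0.0048] F [ 0.4 -0.4 -2.8] w 0.606 t 6.5167
shift [-0.0289  0.2312 -0.0122] turn [ 0.0026 -0.0001  0.0742]
```

View pics/d1.png

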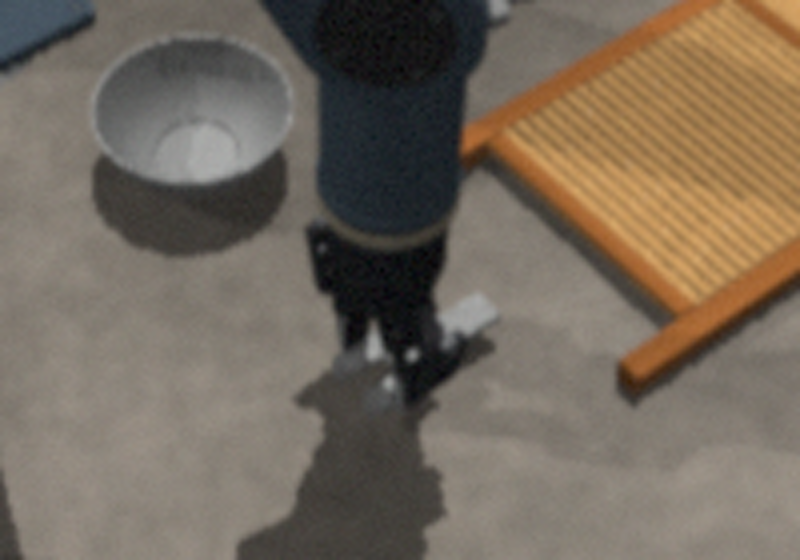

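View pics/d1t.png

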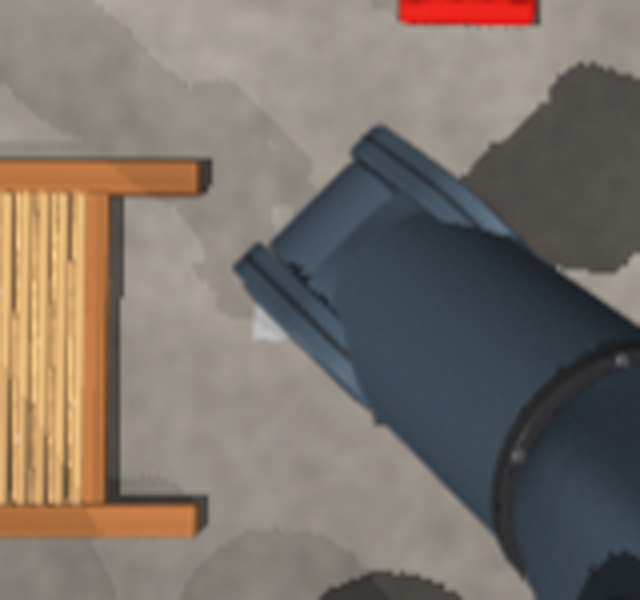

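{"op": "apply_moves", "data": {"moves": [[-0.005,0.04,-0.005,0,0,0.01,0.4],[-0.01,0.08,-0.005,0,0,0.03,0.4],[-0.015,0.12,-0.005,0,0,0.05,0.4],[-0.02,0.16,-0.005,0,0,0.074,0.4],[-0.025,0.2,-0.005,0,0,0.074,0.4],[-0.029,0.22,0,0,0,0.074,0.4],[-0.029,0.231,0.004,0,0,0.074,0.4],[-0.029,0.231,0.01,0.001,0,0.074,0.4],[-0.029,0.231,0.015,0.001,0,0.074,0.4],[-0.029,0.231,0.018,0.001,0,0.074,0.4],[-0.029,0.231,0.018,0.001,0,0.074,0.4]]}}

```text
time: 7.53
position: [0.5101, -0.16, -0.0323]
tool_rot: [-3.139, 0.001, -0.071]
contact_force: [0.3, 0.1, -2.7]
width: 0.607
```

{"op": "apply_moves", "data": {"moves": [[0,0,0.001,0,0,0,0.4],[0,0,0.002,0,0,0,0.4],[0,0,0.002,0,0,0,0.4]]}}

```text
time: 7.78
position: [0.5104, -0.1611, -0.033]
tool_rot: [-3.14, -0.001, -0.072]
contact_force: [0.0, 2.8, 1.4]
width: 0.606
```

Touching the slab; open, lift and back away so the camera can see the packer.

{"op": "apply_moves", "data": {"moves": [[0,0,0,0,0,0,0.85],[0,0,0,0,0,0,0.85],[0,0,0,0,0,0,0.85],[0,0,-0.02,0,0,0,0.85],[0,0,-0.06,0,0,0,0.85],[0,0,-0.1,0,0,0,0.85],[0,-0.08,-0.12,0,0,0,0.5],[0,-0.12,-0.12,0,0,0,0.5],[0,-0.16,-0.12,0,0,0,0.5],[0,-0.2,-0.12,0,0,0,0.5],[0,-0.22,-0.12,0,0,0,0.5],[0,-0.22,-0.12,0,0,0,0.5]]}}

```text
time: 8.78
position: [0.5266, 0.0642, 0.0878]
tool_rot: [-3.136, -0.002, -0.068]
contact_force: [-0.4, 0.6, 0.8]
width: 0.5
```

```bash
python3 -c "
from h import *
rel([.5,.0,0],-.079)
c=shot('scene',(180,170,380,320),4,'e1');np.savez('scene1.npz',**c)
c=shot('top',(290,120,450,270),4,'e1t');np.savez('top1.npz',**c)
"
```

```text
cur [0.5266 0.0642 0.0878] [-3.1363e+00 -2.3000e-03 -6.7600e-02] F [-0.4  0.6  0.8] w 0.5 t 8.7833
shift [-0.0224  0.0663  0.0874] turn [-0.0053 -0.0023  0.0114]
```

View pics/e1.png

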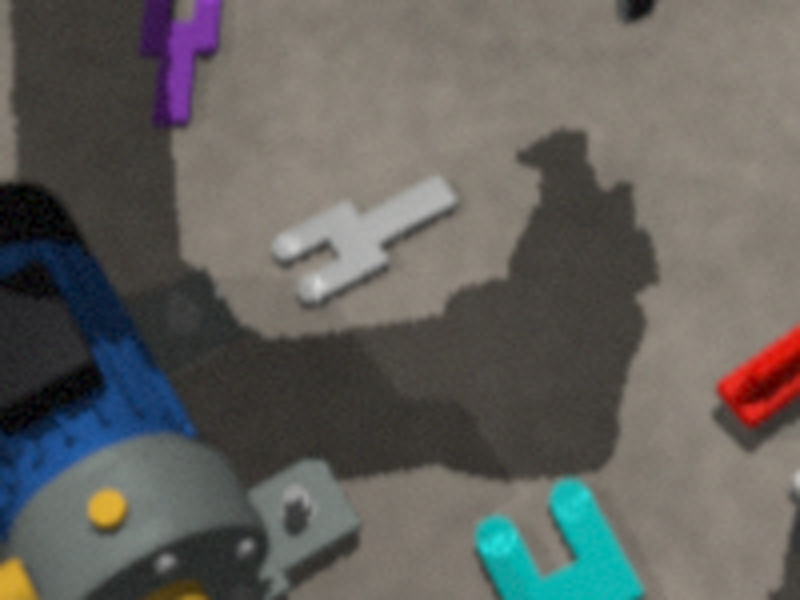

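View pics/e1t.png

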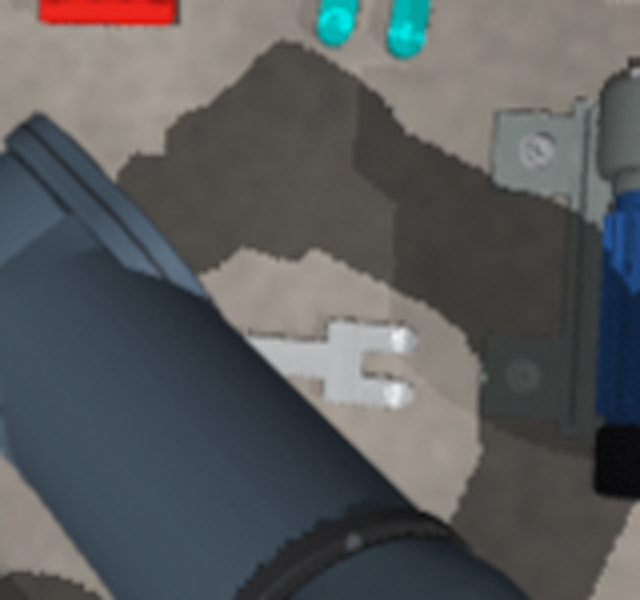

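```bash
cat >> h.py <<'E'
def packer(c,box,mv=140,thr=8,z=.008,f=4):
    x0,y0,x1,y1=box;u=cv2.resize(c['pixels'][y0:y1,x0:x1],None,fx=f,fy=f,interpolation=cv2.INTER_CUBIC).astype(int)
    m=(((u[...,0]-u[...,2])<thr)&(u.max(2)>mv)).astype(np.uint8)
    m=cv2.morphologyEx(m,cv2.MORPH_OPEN,np.ones((3,3)))
    cs,_=cv2.findContours(m,cv2.RETR_EXTERNAL,cv2.CHAIN_APPROX_NONE);c0=max(cs,key=cv2.contourArea)
    P=plane(c,(c0[:,0]+.5)/f-.5+np.array([x0,y0]),z)[:,:2]
    r=cv2.minAreaRect((P*1000).astype(np.float32));b=cv2.boxPoints(r)/1000
    print('rect c',np.round(r[0],1),'size',np.round(r[1],1),'ang',round(r[2],2));print(b.round(4).tolist());return P
E
python3 -c "
from h import *
s=load('scene1.npz');t=load('top1.npz')
P=packer(s,(240,208,300,250));packer(t,(365,190,400,225))
"
```

```text
rect c [ 514.2 -127.2] size [119.3  54.4] ang 84.5
[[0.4814000129699707, -0.18400000035762787], [0.5354999899864197, -0.1891999989748001], [0.546999990940094, -0.07039999961853027], [0.4927999973297119, -0.06520000100135803]]
rect c [ 512.2 -146.6] size [78.4 55.9] ang 84.26
[[0.4803999960422516, -0.18279999494552612], [0.5360999703407288, -0.188400000333786], [0.5439000129699707, -0.1103999987244606], [0.48829999566078186, -0.10480000078678131]]
```

```bash
python3 -c "
from h import *
s=load('scene1.npz');
tips(s,(.46,.6,.0,.1),.03)
rel([.5176,-.0886,.0],-.08)
"
```

```text
[[5.52e-01 5.70e-02 1.18e-01 3.37e+02 1.75e+02]
 [5.03e-01 6.70e-02 1.19e-01 3.28e+02 1.61e+02]
 [5.52e-01 5.40e-02 1.21e-01 3.36e+02 1.75e+02]
 [5.04e-01 7.00e-02 1.22e-01 3.29e+02 1.60e+02]
 [5.04e-01 6.00e-02 1.22e-01 3.26e+02 1.62e+02]
 [5.05e-01 7.60e-02 1.22e-01 3.31e+02 1.59e+02]
 [5.06e-01 7.10e-02 1.23e-01 3.30e+02 1.60e+02]
 [5.04e-01 5.70e-02 1.23e-01 3.25e+02 1.62e+02]
 [5.54e-01 5.50e-02 1.26e-01 3.37e+02 1.74e+02]
 [5.05e-01 7.50e-02 1.27e-01 3.31e+02 1.58e+02]
 [5.05e-01 6.90e-02 1.27e-01 3.29e+02 1.59e+02]
 [5.04e-01 5.70e-02 1.27e-01 3.25e+02 1.61e+02]]
cur [0.5264 0.0609 0.0873] [-3.1386e+00 -1.3000e-03 -6.8200e-02] F [ 0.4 -0.5 -0.5] w 0.499 t 8.8833
shift [0.0013 0.15   0.0868] turn [-0.003  -0.0012  0.0118]
```

{"op": "apply_moves", "data": {"moves": [[0.001,0.04,0,-0.003,-0.001,0.012,0.5],[0.001,0.08,0,-0.003,-0.001,0.012,0.5],[0.001,0.12,0,-0.003,-0.001,0.012,0.5],[0.001,0.15,0.02,-0.003,-0.001,0.012,0.5],[0.001,0.15,0.04,-0.003,-0.001,0.012,0.5],[0.001,0.15,0.06,-0.003,-0.001,0.012,0.5],[0.001,0.15,0.06,-0.003,-0.001,0.012,0.5],[0.001,0.15,0.06,-0.003,-0.001,0.012,0.5]]}}

```text
time: 9.55
position: [0.515, -0.094, 0.0261]
tool_rot: [3.139, 0.003, -0.087]
contact_force: [1.0, -0.5, 1.0]
width: 0.495
```

```bash
python3 -c "
from h import *
rel([.5176,-.0886,-.024],-.08)
c=shot('scene',(230,170,350,250),6,'f1')
tips(c,(.46,.6,-.12,-.06),.012)
"
```

```text
cur [ 0.515  -0.094   0.0261] [ 3.1393  0.0034 -0.087 ] F [ 1.  -0.5  1. ] w 0.495 t 9.55
shift [ 0.0023 -0.0057  0.0501] turn [ 0.0023  0.0034 -0.007 ]
[[ 4.92e-01 -9.30e-02  6.20e-02  2.76e+02  2.03e+02]
 [ 4.91e-01 -1.01e-01  6.20e-02  2.73e+02  2.04e+02]
 [ 4.91e-01 -9.50e-02  6.30e-02  2.75e+02  2.03e+02]
 [ 4.95e-01 -9.70e-02  6.40e-02  2.75e+02  2.04e+02]
 [ 5.43e-01 -1.04e-01  6.40e-02  2.84e+02  2.18e+02]
 [ 5.42e-01 -1.06e-01  6.40e-02  2.83e+02  2.18e+02]
 [ 4.94e-01 -1.00e-01  6.50e-02  2.74e+02  2.04e+02]
 [ 4.92e-01 -9.80e-02  6.60e-02  2.74e+02  2.03e+02]
 [ 4.89e-01 -1.03e-01  6.70e-02  2.72e+02  2.03e+02]
 [ 4.91e-01 -1.01e-01  6.70e-02  2.73e+02  2.03e+02]
 [ 5.49e-01 -9.50e-02  6.80e-02  2.88e+02  2.17e+02]
 [ 4.93e-01 -9.50e-02  6.90e-02  2.75e+02  2.02e+02]]
```

View pics/f1.png

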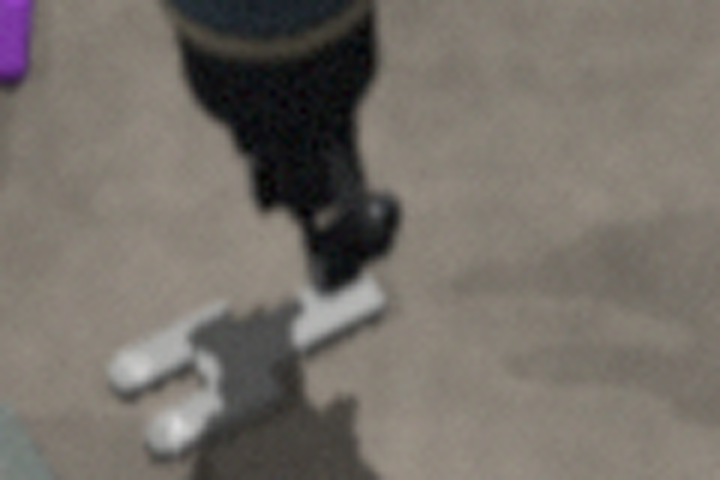

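{"op": "apply_moves", "data": {"moves": [[0.002,-0.006,0.015,0.002,0.003,-0.007,0.5],[0.002,-0.006,0.03,0.002,0.003,-0.007,0.5],[0.002,-0.006,0.042,0.002,0.003,-0.007,0.5],[0.002,-0.006,0.048,0.002,0.003,-0.007,0.5],[0.002,-0.006,0.05,0.002,0.003,-0.007,0.5],[0.002,-0.006,0.05,0.002,0.003,-0.007,0.5]]}}

```text
time: 10.1
position: [0.5189, -0.0872, -0.0229]
tool_rot: [3.141, -0.003, -0.079]
contact_force: [0.9, -0.8, 0.9]
width: 0.496
```

```bash
python3 -c "
from h import *
rel([.5176,-.0886,-.024],-.08)
c=shot('scene',(230,170,350,250),6,'f2')
tips(c,(.46,.6,-.12,-.06),.0)
tips(c,(.46,.6,-.12,-.06),.009)
"
```

```text
cur [ 0.5189 -0.0872 -0.0229] [ 3.1414e+00 -2.6000e-03 -7.8700e-02] F [ 0.9 -0.8  0.9] w 0.496 t 10.1
shift [-0.0012  0.0015  0.0011] turn [ 0.0002 -0.0026  0.0013]
[[ 5.87e-01 -6.70e-02  0.00e+00  3.07e+02  2.35e+02]
 [ 4.76e-01 -9.50e-02  0.00e+00  2.74e+02  2.12e+02]
 [ 5.72e-01 -7.60e-02  0.00e+00  3.01e+02  2.33e+02]
 [ 4.69e-01 -1.03e-01  0.00e+00  2.70e+02  2.12e+02]
 [ 5.43e-01 -9.40e-02  0.00e+00  2.89e+02  2.29e+02]
 [ 5.87e-01 -8.10e-02  0.00e+00  3.03e+02  2.38e+02]
 [ 5.55e-01 -1.18e-01  0.00e+00  2.84e+02  2.37e+02]
 [ 5.53e-01 -1.10e-01  0.00e+00  2.86e+02  2.35e+02]
 [ 5.51e-01 -8.30e-02  0.00e+00  2.94e+02  2.29e+02]
 [ 5.33e-01 -1.02e-01  0.00e+00  2.84e+02  2.28e+02]
 [ 5.57e-01 -1.10e-01  0.00e+00  2.87e+02  2.36e+02]
 [ 4.94e-01 -9.70e-02  0.00e+00  2.77e+02  2.17e+02]]
[[ 5.17e-01 -1.06e-01  9.00e-03  2.79e+02  2.23e+02]
 [ 5.25e-01 -1.02e-01  9.00e-03  2.82e+02  2.24e+02]
 [ 5.10e-01 -9.10e-02  9.00e-03  2.82e+02  2.18e+02]
 [ 5.23e-01 -1.04e-01  9.00e-03  2.81e+02  2.24e+02]
 [ 5.25e-01 -1.12e-01  9.00e-03  2.79e+02  2.26e+02]
 [ 5.15e-01 -7.00e-02  1.00e-02  2.90e+02  2.15e+02]
 [ 5.17e-01 -1.03e-01  1.00e-02  2.80e+02  2.22e+02]
 [ 5.21e-01 -9.60e-02  1.00e-02  2.83e+02  2.22e+02]
 [ 5.08e-01 -1.09e-01  1.00e-02  2.76e+02  2.21e+02]
 [ 5.23e-01 -1.20e-01  1.00e-02  2.76e+02  2.27e+02]
 [ 4.95e-01 -9.10e-02  1.00e-02  2.79e+02  2.14e+02]
 [ 5.21e-01 -1.18e-01  1.00e-02  2.76e+02  2.26e+02]]
```

View pics/f2.png

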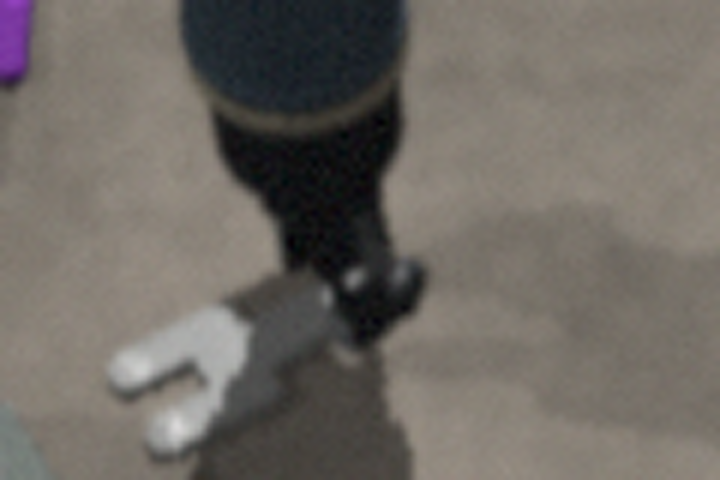

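{"op": "apply_moves", "data": {"moves": [[-0.001,0.001,0.002,0,-0.002,0,0.5],[-0.001,0.001,0.003,0,-0.003,0,0.4],[-0.001,0.001,0.003,0,-0.003,0,0.35],[-0.001,0.001,0.003,0,-0.003,0,0.2],[-0.001,0.001,0.003,0,-0.003,0,0.1],[-0.001,0.001,0.003,0,-0.003,0,0.1],[-0.001,0.001,0.003,0,-0.003,0,0.1]]}}

```text
time: 10.73
position: [0.5176, -0.0883, -0.0259]
tool_rot: [3.141, 0.001, -0.079]
contact_force: [-2.2, -0.2, 6.6]
width: 0.241
```

```bash
python3 -c "
from h import *
rel([.5176,-.0886,-.024],-.08)
c=shot('scene',(230,170,350,250),6,'f3')
packer(c,(240,210,275,250))
"
```

```text
cur [ 0.5176 -0.0883 -0.0259] [ 3.1412e+00  5.0000e-04 -7.9200e-02] F [-2.2 -0.2  6.6] w 0.241 t 10.7333
shift [ 0.0001  0.0003 -0.0019] turn [0.0004 0.0005 0.0008]
rect c [ 511.  -157.3] size [60.  54.4] ang 86.5
[[0.4821000099182129, -0.18559999763965607], [0.536300003528595, -0.18889999389648438], [0.5400000214576721, -0.1289999932050705], [0.48570001125335693, -0.1256999969482422]]
```

View pics/f3.png

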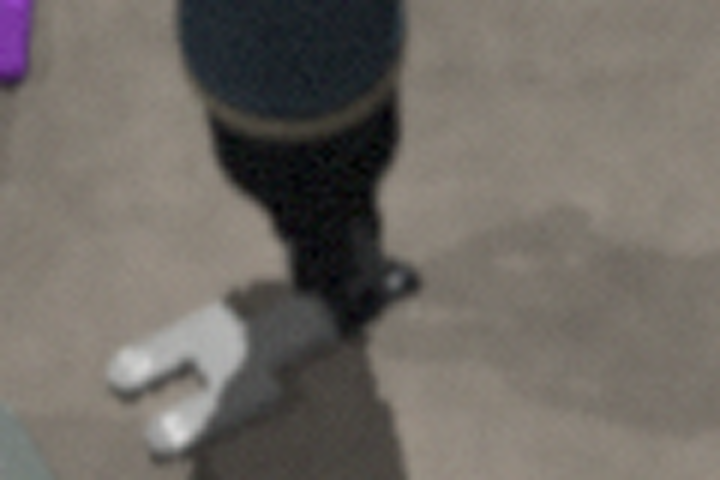

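{"op": "apply_moves", "data": {"moves": [[-0.001,0.005,-0.001,0,0,0,0.1],[-0.002,0.015,-0.0012,0,0,0,0.1],[-0.002,0.025,-0.0012,0,0,0,0.1],[-0.002,0.032,-0.0012,0,0,0,0.1],[-0.002,0.038,-0.0012,0,0,0,0.1],[-0.002,0.043,-0.0012,0,0,0,0.1],[-0.002,0.047,-0.0012,0,0,0,0.1],[-0.002,0.05,-0.0012,0,0,0,0.1],[-0.002,0.05,-0.0012,0,0,0,0.1]]}}

```text
time: 11.53
position: [0.5113, -0.1387, -0.0253]
tool_rot: [3.141, 0.001, -0.08]
contact_force: [-0.3, -0.4, -0.6]
width: 0.239
```

```bash
python3 -c "
from h import *
rel([.5077,-.1854,-.026],-.079)
c=shot('scene',(190,190,310,280),6,'g1')
c=shot('top',(340,150,460,240),6,'g1t')
"
```

```text
cur [ 0.5113 -0.1387 -0.0253] [ 3.1413e+00  1.2000e-03 -7.9900e-02] F [-0.3 -0.4 -0.6] w 0.239 t 11.5333
shift [0.0001 0.0468 0.0007] turn [ 0.0003  0.0012 -0.0009]
```

View pics/g1.png

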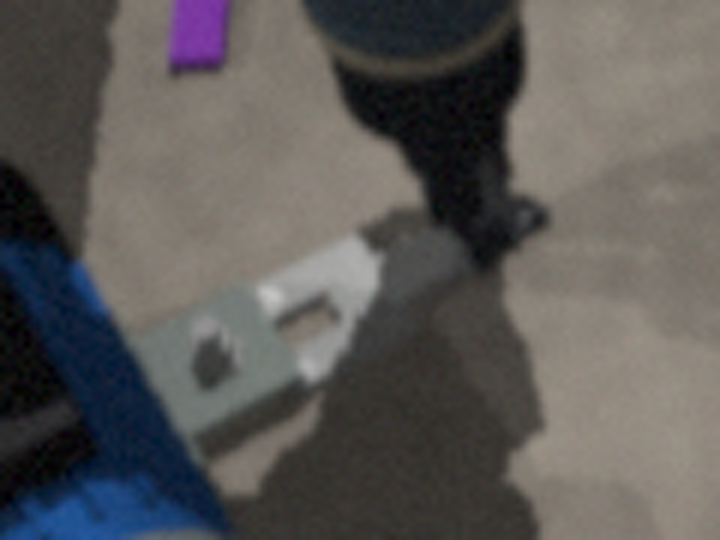

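View pics/g1t.png

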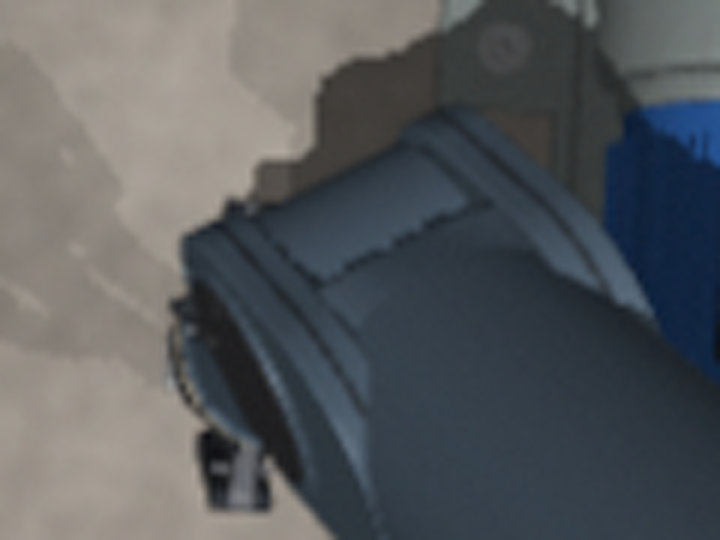

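{"op": "apply_moves", "data": {"moves": [[0,0.003,0,0,0,0,0.1],[0,0.006,0,0,0,0,0.1],[0,0.009,0,0,0,0,0.1],[0,0.011,0,0,0,0,0.1],[0,0.011,0,0,0,0,0.1]]}}

```text
time: 12.05
position: [0.5105, -0.1496, -0.0253]
tool_rot: [3.141, 0.001, -0.08]
contact_force: [-0.3, -0.5, -0.9]
width: 0.238
```

{"op": "apply_moves", "data": {"moves": [[0,0.003,0,0,0,0,0.1],[0,0.006,0,0,0,0,0.1],[0,0.008,0,0,0,0,0.1],[0,0.008,0,0,0,0,0.1]]}}

```text
time: 12.38
position: [0.5098, -0.1576, -0.0253]
tool_rot: [3.141, 0.001, -0.08]
contact_force: [0.2, -0.3, -1.3]
width: 0.239
```

{"op": "apply_moves", "data": {"moves": [[0,0.004,0,0,0,0,0.1],[0,0.008,0,0,0,0,0.1],[0,0.012,0,0,0,0,0.1],[0,0.016,0,0,0,0,0.1],[0,0.02,0,0,0,0,0.1],[0,0.022,0,0,0,0,0.1],[0,0.022,0,0,0,0,0.1]]}}

```text
time: 12.97
position: [0.508, -0.1797, -0.0253]
tool_rot: [3.141, 0.001, -0.08]
contact_force: [0.1, -0.9, -1.5]
width: 0.24
```

```bash
python3 -c "
from h import *
rel([.5077,-.1854,-.026],-.079)
c=shot('scene',(190,190,310,280),6,'g2');np.savez('scene2.npz',**c)
"
```

```text
cur [ 0.508  -0.1797 -0.0253] [ 3.1411e+00  1.1000e-03 -8.0100e-02] F [ 0.1 -0.9 -1.5] w 0.24 t 12.9667
shift [0.0001 0.0057 0.0007] turn [ 0.0005  0.0011 -0.0011]
```

View pics/g2.png

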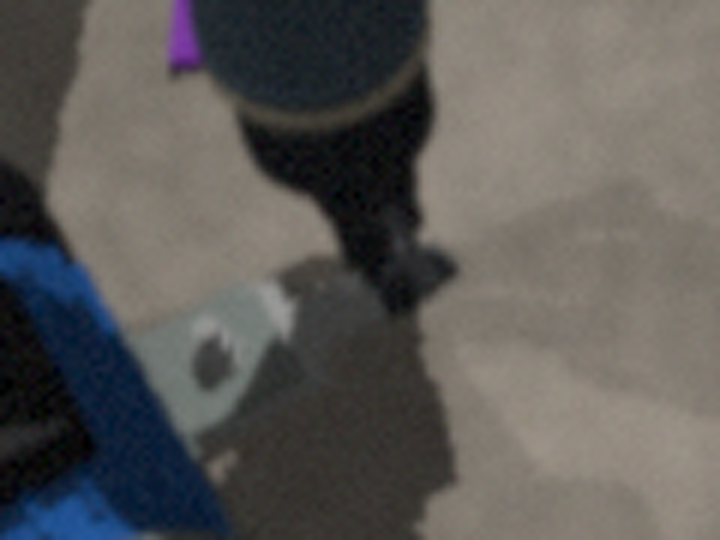

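{"op": "apply_moves", "data": {"moves": [[0,0.002,0,0,0,0,0.1],[0,0.004,0,0,0,0,0.1],[0,0.005,0,0,0,0,0.1],[0,0.005,0,0,0,0,0.1]]}}

```text
time: 13.35
position: [0.5078, -0.184, -0.0253]
tool_rot: [3.141, 0.001, -0.079]
contact_force: [0.4, 0.2, -1.8]
width: 0.236
```

{"op": "apply_moves", "data": {"moves": [[0,0.001,0,0,0,0,0.1],[0,0.002,0,0,0,0,0.1],[0,0.002,0,0,0,0,0.1]]}}

```text
time: 13.6
position: [0.5077, -0.1859, -0.0253]
tool_rot: [3.142, 0.001, -0.079]
contact_force: [-0.1, -0.1, -1.5]
width: 0.239
```

{"op": "apply_moves", "data": {"moves": [[0,0.001,0,0,0,0,0.1],[0,0.002,0,0,0,0,0.1],[0,0.002,0,0,0,0,0.1]]}}

```text
time: 13.85
position: [0.5076, -0.1872, -0.0252]
tool_rot: [-3.141, 0.001, -0.079]
contact_force: [0.2, 2.3, -1.7]
width: 0.237
```

{"op": "apply_moves", "data": {"moves": [[0,0.001,0,0,0,0,0.1],[0,0.0015,0,0,0,0,0.1],[0,0.0015,0,0,0,0,0.1]]}}

```text
time: 14.1
position: [0.5076, -0.1874, -0.0253]
tool_rot: [-3.139, 0.001, -0.078]
contact_force: [0.3, 7.5, -1.2]
width: 0.242
```

{"op": "apply_moves", "data": {"moves": [[0,0.001,0,0,0,0,0.1],[0,0.001,0.0007,0,0,0,0.1],[0,0.001,0.0013,0,0,0,0.1],[0,0.001,0.0013,0,0,0,0.1]]}}

```text
time: 14.43
position: [0.5078, -0.1875, -0.0259]
tool_rot: [-3.139, 0.0, -0.077]
contact_force: [-2.1, 10.2, 9.6]
width: 0.237
```

Hard stop at the bolt, on the slab. Release, lift and back off to look.

{"op": "apply_moves", "data": {"moves": [[0,0.001,0.001,0,0,0,0.3],[0,0.001,0.0005,0,0,0,0.5],[0,0.001,0.0005,0,0,0,0.6],[0,0.001,0,0,0,0,0.6],[0,0,-0.02,0,0,0,0.6],[0,0,-0.06,0,0,0,0.6],[0,0,-0.1,0,0,0,0.6],[0,-0.08,-0.12,0,0,0,0.6],[0,-0.16,-0.12,0,0,0,0.6],[0,-0.22,-0.12,0,0,0,0.6],[0,-0.26,-0.12,0,0,0,0.6],[0,-0.26,-0.12,0,0,0,0.6]]}}

```text
time: 15.43
position: [0.5238, 0.0172, 0.0921]
tool_rot: [3.141, 0.0, -0.08]
contact_force: [1.3, 0.2, -0.0]
width: 0.601
```

```bash
python3 -c "
from h import *
rel([.5077,-.1854,-.026],-.079)
c=shot('scene',(190,190,310,280),6,'k1');np.savez('scene3.npz',**c)
uv=np.array([[262,222]]);packer(c,(225,200,270,260))
t=shot('top',(340,150,460,240),6,'k1t');np.savez('top3.npz',**t);packer(t,(370,200,412,226))
"
```

```text
cur [0.5238 0.0172 0.0921] [ 3.1412e+00  2.0000e-04 -8.0400e-02] F [ 1.3  0.2 -0. ] w 0.601 t 15.4333
shift [0.0003 0.2031 0.1182] turn [ 0.0004  0.0002 -0.0014]
rect c [ 506.6 -196.6] size [61.6 23.7] ang 82.64
[[0.4909000098705292, -0.2257000058889389], [0.5144000053405762, -0.22869999706745148], [0.5223000049591064, -0.16760000586509705], [0.49880000948905945, -0.16449999809265137]]
rect c [ 507.  -195.8] size [64.  25.2] ang 83.44
[[0.49079999327659607, -0.22619999945163727], [0.5157999992370605, -0.2290000021457672], [0.5231999754905701, -0.1655000001192093], [0.49810001254081726, -0.16259999573230743]]
```

View pics/k1.png

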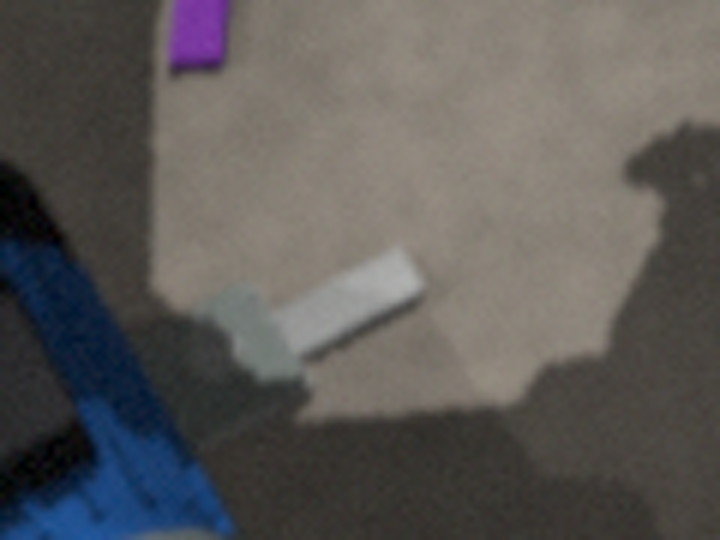

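View pics/k1t.png

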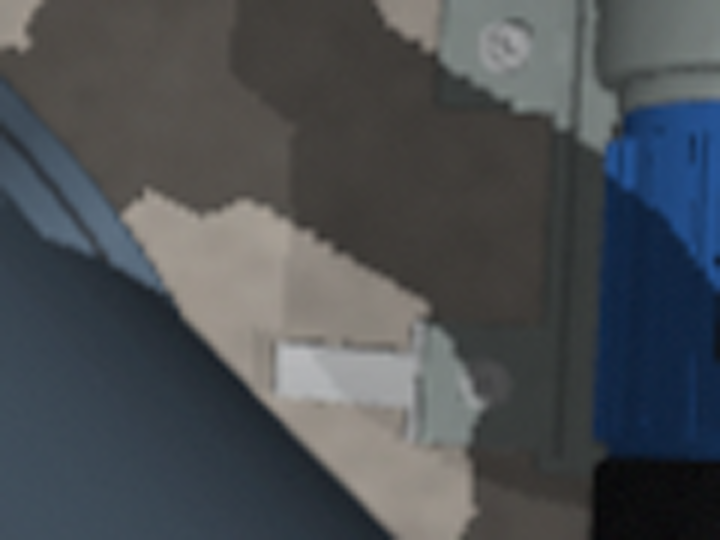

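```bash
python3 -c "
from h import *
from cell import *
s=load('scene3.npz');t0=load('top0.npz');s0=load('scene0.npz');t=load('top3.npz')
print(deproj(s,[(190+u/6,190+v/6) for u,v in((300,320),(340,300),(380,275),(400,280))]).round(4))
d=np.abs(s['pixels'].astype(int)-s0['pixels']).max(2)
for n,(x0,y0,x1,y1) in dict(board=(340,80,505,200),brush=(355,245,400,280)).items(): 
  a=s0['pixels'][y0:y1,x0:x1];b=s['pixels'][y0:y1,x0:x1]
  f=lambda i:((i[...,0].astype(int)-i[...,2])>45)
  u,v=f(a),f(b);print(n,u.sum(),v.sum(),(u^v).sum(),np.argwhere(u).mean(0),np.argwhere(v).mean(0))
print(read_state()['contact_force'])
c=read_camera('scene');cv2.imwrite('pics/z.png',c['pixels'][:,:,::-1])
"
```

```text
[[ 0.4998 -0.2167 -0.0009]
 [ 0.5056 -0.1991  0.0054]
 [ 0.5063 -0.1793  0.0061]
 [ 0.5156 -0.1746  0.0097]]
board 8134 8181 71 [51.66019179 88.15256946] [51.79415719 88.06649554]
brush 547 556 9 [16.34734918 21.60511883] [16.27158273 21.54496403]
[-0.12286345 -0.63090909 -0.10141187]
```

View pics/z.png

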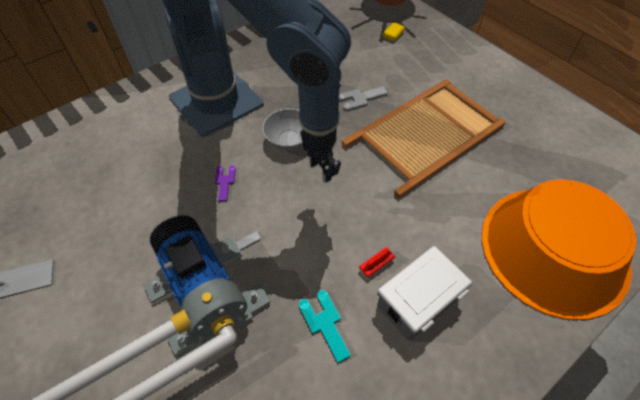

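Washboard and brush have not moved, the packer tab lies flat at (245,242) beside the near foot, and the arm is clear of everything.

```bash
python3 -c "
from cell import *
print(finish_job())"
```

```text
the job is handed in; nothing more can be done
None
```

The packer is in place under the near pump foot, and I handed the job in at about 15.5 s. I drew it out from under the washboard by its fork plate, set it down on the slab, gripped it again by the tab and slid it in. It went past the point where old mortar would have jammed it (41 mm short of home) with almost no force. It then stopped hard against the bolt at about 10 N, so the near foot is the one with the empty gap. I did not try the far foot, since the near one took the packer.

**Last checks:**
- **Home:** two measurements put the packer's centre within about 2 mm of the bolt. Only a thin strip of plate and the tab still show beyond the foot, as expected when it is home.
- **Flat:** the tab top reads 5–10 mm above the slab, which fits a packer 8 mm thick lying flat. One reading of about -1 mm at the tab's edge looks like noise.
- **Other items:** the washboard and nail brush have not moved, and the gripper is open and clear with no contact force.

**One disagreement:** the camera showed the fingertips 30–39 mm above the reported TCP. I set the grasp heights from the camera depth and the contact force instead.

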